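Scrub a stain flask and run it on the touch mixer

ROBOT

A 6-joint arm with a two-finger parallel gripper is mounted at the origin on the work surface. World frame = base frame: x ahead of the robot, y to its left, z up, the work surface at z = 0. Lengths are in m, angles in rad, forces in N, time in s.
With the tool pointing down it reaches from about 0.25 to 0.725 m from the base axis. Payload 4 kg.
Tool frame: the origin (TCP) lies on the centre line of the jaws, within the pads' length; the fingertips stand 17 mm ahead of it and the grasp point (between the pads) lies 2 mm behind it; z points along the fingers, y is the line along which they close (so a half turn about z gives the same grasp; the last joint's range is limited). The gripper opens to 85 mm and grips with 20 to 120 N. Pads are 22 mm wide; open, the fingers measure 114 mm over their backs; the gripper's body (76 mm by 85 mm) begins 54 mm behind the grasp point. The pads swing forward as they close: fully open they stand 13 mm farther back than shut.
Start: joints at [1.111, 0.241, 0.005, 1.335, 0, 1.571], TCP at [0.222, 0.448, 0.248] pointing down, gripper open.
Joint ranges: [-2.72, 2.72], [-1.05, 1.87], [-1.09, 1.28], [-1.99, 2.15], [-1.42, 1.44], [-3.14, 3.14]. Speed limits (rad/s): [2.79, 2.79, 3.14, 3.14, 3.14, 3.14].

INTERFACE

Orientations are given as a unit quaternion [x, y, z, w].
In Python, from workcell import bot, camera, get_calibration gives the robot as it stands.
- The arm moves only by the tool apply_moves, never from a script. Its argument "steps" is a list of rows, each a list of 3 entries, a list of its own where there are three numbers: the shift along the tool's x, y, z as a fraction of full scale, then the turn, a rotation vector about the tool's x, y, z as a fraction of full scale, then the opening, from 0 (shut) to 1 (fully open). A call has exactly 8 rows; each row shifts and turns the commanded pose from where the row before left it, along the tool's axes as they then stand; what a row does not reach is not made up. Full scale, the value 1, is 20 cm for a shift and pi rad for a turn. A row lasts 1/12 s, in which the tool goes at most 41.7 mm and 7.16 degrees, less where a joint would pass 70% of its speed; a pose out of reach is approached as far as the arm can. A call with a number of a shift or a turn outside -1 to 1 is refused whole. A call with a gripper value outside its range is refused whole. The fingers move at their own pace and stop on an object; the grip force is fixed at half the most. Time passes only in rows, so rows that do not move let the fingers close, or fill a call up. It gives the time, the measured TCP pose, the force, the opening and the grip force at its end, in the units of the state.
- bot.get_obs(): the state, without advancing time (a new reading comes with each control period).
- camera(name): name is "side" or "top" or "wrist"; returns (picture, depth): 400x640x3 uint8, red, green, blue; 400x640 float32, m along the optical axis (not along the pixel's ray), 0 where there is no reading.
- get_calibration(name): a dict with "fov_y" (degrees; the focal length in pixels is half the picture's height over the tangent of half this angle, whatever the lens; pixels are square), "cx", "cy" (the principal point, pixels), "rvec" (rotation vector, rad) and "tvec" (3), from world to camera coordinates, as OpenCV has them. Camera axes: x right, y down, z forward; pixel columns grow to the right and rows downward; lengths in m; the calibration is good to about 2 mm. A picture is of the moment at which its call begins: read the wrist's pose just before it. get_calibration takes no time and is no camera call; for the wrist camera it gives the pose at the moment of the call.
- bot.job_done(): hands the job in; it is judged then, once.
The state is a dict: "clock": time; "joint_pos": joint angles; "joint_vel": joint speeds; "tau": joint torques, N m; "eef_pos": TCP position; "tool_rot": TCP orientation; "ft_force": force on the tool from outside, world axes, zero at the start; "ft_torque": the same for the moment, N m; "grip_width": finger opening in m; "grasp_force": force on a finger pad.
Only numpy, scipy, OpenCV 4.12 (cv2) and the standard library are available. Lean on these libraries where they do the work, as an engineer would, in place of code of your own. Each camera call takes 0.05 s, during which the arm holds its last target. There are 200 camera calls.

TASK

Loosen the dried stain in the round flask: lift the brush out of its holder, run it down to near the flask's floor, up into the neck and down to the floor again, then stand it back upright in its holder. Then set the flask upright in the mixer's sprung ring cradle and press it down to the bottom of the ring's travel, and finish while still gripping the flask and holding it pressed down. Leave the tube rack, the two jars and the steel dish where they stand.

Things in the scene. Friction and masses are not known exactly. Their poses are not given: they have to be found in the camera images.
- brush_grip (a point): Middle of the brush's wooden handle (16 mm diameter, 40 mm above and below this point). Brush 200 mm long, rigid, 60 g, standing head down in its holder: below the handle a 7 mm shaft 70 mm long, then the head, 24 mm diameter, 50 mm long. The tip is 160 mm below this point. z points along the brush from head to handle.
- brush_tip (a point): Centre of the flat end of the brush's head, 160 mm from brush_grip along the brush; at the start it rests on the holder's inner floor.
- holder_mouth (a point): Centre of the mouth of the brush holder, a fixed upright steel tube on a 76 mm round foot: mouth 62 mm above the work surface, 46 mm inner diameter there, narrowing over 16 mm to 34 mm, inner floor 56 mm below this point. z up.
- flask_mid (a point): Centre, half-way up, of the flat-bottomed round flask of opaque white glass, about 180 g, 115 mm high (foot and rim 57.5 mm below and above). Straight neck 48 mm outer, 41 mm inner diameter over the top 45 mm; round body 84 mm, widest 36 mm above the 44 mm flat foot. z from foot to mouth. Starts upright on a fixed cork stand, 116 mm diameter, 13 mm high, its recessed floor 4 mm high.
- flask_mouth (a point): Centre of the flask's open mouth, at its rim, 115 mm above the foot and 110 mm above the inside floor. z points out of the mouth. The brush is near the floor when its tip is more than 85 mm below this point, and up in the neck when it is less than 60 mm below it.
- ring_seat (a point): Centre of the seat of the sprung ring over the mixer (fixed white box, 130 x 120 mm), level with the seat's edge; moves with the ring. 64 mm above the work surface when up. Opening 64 mm diameter; a flared collar, 86 to 92 mm inner and 102 mm outer diameter, rises 12 mm above the seat. The flask's round body rests on the seat's edge, its foot about 9 mm below this point. z up.
- mixer_ring (a joint): How far the sprung ring is pressed down (m): 0 up, 0.018 at the bottom stop. It springs back. It starts to give at about 5 N (the flask's own weight does not move it) and needs about 14 N at the bottom.
Things that resemble listed ones, but are neither listed nor needed, are in the scene too. There is more than one size of the part that bears brush_grip; the job needs the middle-sized. Leave any yellow look-alike of the part that bears ring_seat alone.

How it is judged:
By the outcome, as a careful person would: the job done as asked, in the order asked, and still so for the second after the job is handed in, while the arm keeps its last pose, push and grip.
It also fails if it takes over 72 s, if anything falls off the work surface, if the arm or the gripper's body presses on something with over 40 N, if the wrist force passes 120 N, or if a joint passes its speed limit or range.

## Working session

There is one attempt and no reset: what is moved stays moved. The work goes in short steps, Python scripts to look and compute and a tool call to move; the robot and the scene stay as the last step left them, time stands still between calls to the robot, and variables do not carry over. Pictures are saved under pics/ and viewed, at most 10 in all, crops included, and the job is handed in when it is done.

Besides the shell and the picture viewer there is one more tool, called after "Emit:" as name(argument=value, ...), one argument or row to a line, values as JSON. apply_moves: Moves the arm, as the interface text tells. Its arguments: {"type":"object","properties":{"steps":{"type":"array"}},"required":["steps"]}

```bash
mkdir -p pics; cat > h.py <<'E'
import numpy as np, cv2
from workcell import bot, camera, get_calibration
def cam(n):
    c=get_calibration(n); f=200/np.tan(np.radians(c["fov_y"])/2)
    return f,c["cx"],c["cy"],cv2.Rodrigues(np.array(c["rvec"],float))[0],np.array(c["tvec"],float).ravel()
def cloud(n,d):
    f,cx,cy,R,t=cam(n); v,u=np.mgrid[:d.shape[0],:d.shape[1]]
    P=np.stack([(u-cx)/f*d,(v-cy)/f*d,d],-1); return (P-t)@R
def ray(n,u,v,z):
    f,cx,cy,R,t=cam(n); o=-R.T@t; r=R.T@np.array([(u-cx)/f,(v-cy)/f,1]); return o+r*(z-o[2])/r[2]
def proj(n,p):
    f,cx,cy,R,t=cam(n); q=R@np.array(p)+t; return f*q[0]/q[2]+cx,f*q[1]/q[2]+cy
E
python3 - <<'E'
from h import *
for n in("side","top"):
    print(n,get_calibration(n))
    im,d=camera(n); cv2.imwrite(f"pics/{n}0.png",im[...,::-1]); np.savez(f"{n}0.npz",im=im,d=d)
o=bot.get_obs(); print(o)
E
```

```text
side {'fov_y': 44.36238001693107, 'cx': 313.949718758332, 'cy': 190.21280141393154, 'rvec': array([2.32505061, 0.00807159, 0.02538456]), 'tvec': array([-0.49562146,  0.09713643,  1.0221893 ])}
top {'fov_y': 56.366758170112696, 'cx': 321.73081970819146, 'cy': 193.71572687128054, 'rvec': array([ 2.14909937, -2.12977198,  0.23908325]), 'tvec': array([-0.01889039,  0.51262499,  0.80273318])}
{'clock': 0.1, 'joint_pos': array([1.11097095e+00, 2.41328979e-01, 3.88774691e-03, 1.33521411e+00,
       1.68926137e-05, 1.57078416e+00]), 'joint_vel': array([ 1.14193062e-03, -4.75449912e-04,  3.67512150e-03, -1.01778576e-03,
        1.04565228e-03,  6.48979407e-05]), 'tau': array([ 2.20846928e-04, -3.73138046e+01,  2.53010291e+01,  1.08500314e-02,
        3.34093926e-06,  7.03998566e-06]), 'eef_pos': array([0.22165819, 0.44759608, 0.24751727]), 'tool_rot': array([ 2.27886493e-01,  9.73687261e-01, -9.03122572e-04, -2.20057350e-04]), 'ft_force': array([-0.68305364, -0.09641507, -0.02475582]), 'ft_torque': array([-0.00818555,  0.00685354,  0.05836357]), 'grasp_force': 0.0, 'grip_width': 0.08565349584172031}
```

View pics/top0.png

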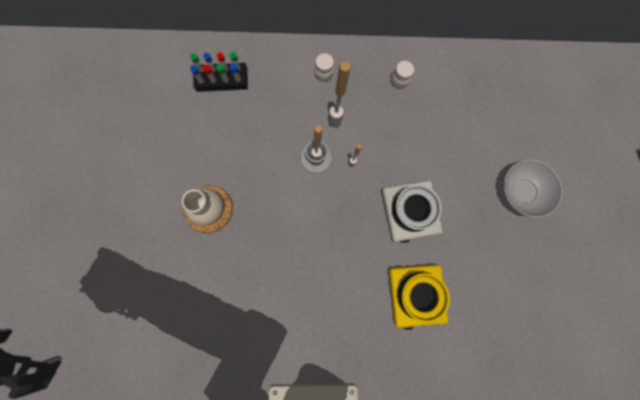

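View pics/side0.png

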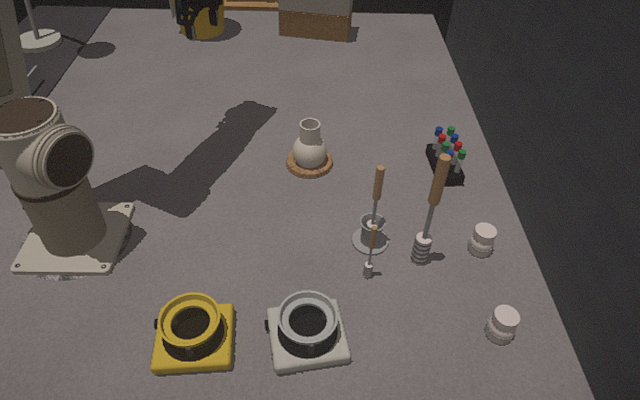

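Top view: three brushes stand at (338,95) large, (317,140) middle-sized in the steel holder with its round foot, and (355,155) small. The middle one in the holder is the job's brush. The flask is at (203,207), the white mixer at (415,210), and the yellow look-alike mixer at (420,296). The side view agrees. Next I measure and confirm with a crop.

```bash
python3 - <<'E'
from h import *
def circ(P):
    A=np.c_[2*P[:,:2],np.ones(len(P))]; s=np.linalg.lstsq(A,(P[:,:2]**2).sum(1),rcond=None)[0]
    return s[:2],np.sqrt(s[2]+s[0]**2+s[1]**2)
D={n:np.load(n+"0.npz") for n in("top","side")}
im=D["side"]["im"]; 
a=cv2.resize(im[150:290,340:480],None,fx=3,fy=3,interpolation=cv2.INTER_CUBIC)
cv2.imwrite("pics/crop.png",a[...,::-1])
for n in D:
    d=D[n]["d"];im=D[n]["im"];W=cloud(n,d);ok=d>0
    print(n,"table z",np.median(W[...,2][ok]))
    hsv=cv2.cvtColor(im,cv2.COLOR_RGB2HSV)
    wood=(cv2.inRange(hsv,(8,90,60),(22,255,255))>0)&ok
    k,L,S,C=cv2.connectedComponentsWithStats(wood.astype(np.uint8))
    for i in range(1,k):
        if S[i,4]<25: continue
        P=W[L==i]; 
        if P[:,0].max()>1 or P[:,2].min()<-.05: continue
        print(" wood",C[i].round(),S[i,4],"mean",P.mean(0).round(3),"z",np.percentile(P[:,2],[2,98]).round(3))
        h=[(P[(P[:,2]>z)&(P[:,2]<z+.02)].mean(0).round(3).tolist()) for z in np.arange(.02,.26,.04) if ((P[:,2]>z)&(P[:,2]<z+.02)).sum()>4]; print("   ",h)
    # by-region objects from rough positions
    reg={"top":{"flask":(203,205),"white":(415,210),"holder":(316,155),"yellow":(422,296)},"side":{"flask":(310,145),"white":(308,325),"holder":(371,235),"yellow":(192,330)}}[n]
    for o,(u,v) in reg.items():
        m=np.zeros(d.shape,bool);r=50;m[max(v-r,0):v+r,u-r:u+r]=1;m&=ok&(W[...,2]>.008)
        if o!="holder": 
            P=W[m]
        else:
            m&=~wood; P=W[m]
        # restrict to a neighbourhood
        c=W[v,u]; P=P[np.linalg.norm(P[:,:2]-c[:2],axis=1)<.085]
        print(" ",o,c.round(3),len(P),"zmax",np.percentile(P[:,2],[50,90,99]).round(3))
        for z0,z1 in {"flask":[(.107,.122),(.085,.105),(.03,.05),(.008,.016)],"white":[(.069,.08),(.03,.055)],"yellow":[(.069,.08)],"holder":[(.055,.066),(.02,.05)]}[o]:
            Q=P[(P[:,2]>z0)&(P[:,2]<z1)]
            if len(Q)>8:
                cc,rr=circ(Q); print("    z",z0,z1,len(Q),"fit",cc.round(4),"r",rr.round(4),"bbox",Q.min(0).round(3),Q.max(0).round(3))
E
```

```text
top table z 0.00030832346514498063
 wood [343.  77.] 290 mean [ 0.7   -0.045  0.237] z [0.174 0.272]
    [[0.698, -0.045, 0.189], [0.697, -0.045, 0.23]]
 wood [318. 134.] 109 mean [ 0.607 -0.     0.185] z [0.135 0.208]
    [[0.604, -0.0, 0.15], [0.604, -0.0, 0.191]]
 wood [358. 149.] 36 mean [ 0.595 -0.087  0.128] z [0.097 0.142]
    [[0.594, -0.086, 0.11], [0.598, -0.087, 0.141]]
 wood [214. 213.] 704 mean [0.471 0.234 0.013] z [0.004 0.017]
    []
  flask [0.473 0.232 0.117] 1862 zmax [0.05  0.108 0.12 ]
    z 0.107 0.122 194 fit [0.4822 0.2521] r 0.0221 bbox [0.459 0.229 0.107] [0.507 0.275 0.122]
    z 0.085 0.105 129 fit [0.4818 0.2514] r 0.0222 bbox [0.459 0.229 0.085] [0.503 0.274 0.105]
    z 0.03 0.05 94 fit [0.4819 0.2517] r 0.0395 bbox [0.441 0.212 0.03 ] [0.52  0.285 0.05 ]
    z 0.008 0.016 730 fit [0.4811 0.2503] r 0.0471 bbox [0.426 0.197 0.008] [0.538 0.307 0.016]
  white [ 0.48  -0.233  0.031] 2903 zmax [0.03  0.074 0.078]
    z 0.069 0.08 393 fit [ 0.4813 -0.2268] r 0.0473 bbox [ 0.432 -0.277  0.069] [ 0.531 -0.177  0.08 ]
    z 0.03 0.055 572 fit [ 0.477  -0.2199] 
[... 2276 characters left out ...]
.016]
  white [ 0.484 -0.22   0.029] 5314 zmax [0.029 0.072 0.076]
    z 0.069 0.08 664 fit [ 0.482  -0.2311] r 0.0476 bbox [ 0.432 -0.281  0.069] [ 0.532 -0.178  0.079]
    z 0.03 0.055 470 fit [ 0.4827 -0.2364] r 0.0369 bbox [ 0.423 -0.293  0.03 ] [ 0.537 -0.183  0.054]
  holder [ 0.595 -0.094  0.123] 410 zmax [0.035 0.089 0.137]
    z 0.055 0.066 48 fit [ 0.605  -0.0538] r 0.0365 bbox [ 0.588 -0.092  0.055] [ 0.63  -0.011  0.064]
    z 0.02 0.05 197 fit [ 0.6034 -0.055 ] r 0.0391 bbox [ 0.59 -0.1   0.02] [ 0.627 -0.009  0.049]
  yellow [ 0.286 -0.232  0.029] 5603 zmax [0.029 0.072 0.076]
    z 0.069 0.08 684 fit [ 0.2884 -0.2378] r 0.0477 bbox [ 0.238 -0.288  0.069] [ 0.338 -0.186  0.078]
```

View pics/crop.png

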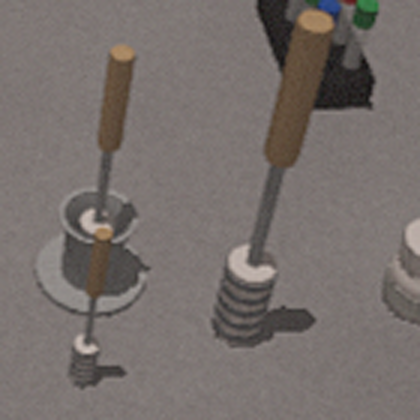

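The crop confirms it: the middle-sized brush (handle top at crop (122,52)) stands in the steel tube with the round foot. The small brush in front of it and the large one beside it stand free.

Measured positions, consistent with the given sizes:
- **Brush and holder:** (0.611, 0.000), handle top at z 0.207
- **Flask:** (0.482, 0.250), rim at z 0.119
- **White mixer ring:** (0.482, -0.229)

I first square the tool to the world axes, then travel to the brush.

Emit:
apply_moves(
  steps=[
    [[0,0,-0.03],[0,0,-0.0366],1],
    [[0,0,-0.03],[0,0,-0.0366],1],
    [[0,0,-0.03],[0,0,-0.0366],1],
    [[0,0,-0.03],[0,0,-0.0366],1],
    [[-0.05,-0.06,0],[0,0,0],1],
    [[-0.1,-0.12,0],[0,0,0],1],
    [[-0.12,-0.14,0],[0,0,0],1],
    [[-0.12,-0.14,0],[0,0,0],1],
  ],
)

```text
clock: 0.77
eef_pos: [0.3, 0.3552, 0.2718]
tool_rot: [-0.001, 1.0, -0.0, -0.0]
ft_force: [0.1, 0.2, -0.0]
grip_width: 0.0853
grasp_force: 0.0
```

Emit:
apply_moves(
  steps=[
    [[-0.12,-0.14,0],[0,0,0],1],
    [[-0.12,-0.14,0],[0,0,0],1],
    [[-0.12,-0.14,0],[0,0,0],1],
    [[-0.12,-0.14,0],[0,0,0],1],
    [[-0.12,-0.14,0],[0,0,0],1],
    [[-0.12,-0.14,0],[0,0,0],1],
    [[-0.12,-0.14,0],[0,0,0],1],
    [[-0.12,-0.14,0],[0,0,0],1],
  ],
)

```text
clock: 1.43
eef_pos: [0.4926, 0.1304, 0.2719]
tool_rot: [0.0, 1.0, -0.0, -0.0]
ft_force: [0.6, 1.5, 0.4]
grip_width: 0.0854
grasp_force: 0.0
```

Emit:
apply_moves(
  steps=[
    [[-0.12,-0.14,0],[0,0,0],1],
    [[-0.12,-0.14,0],[0,0,0],1],
    [[-0.12,-0.14,0],[0,0,0],1],
    [[-0.12,-0.12,0],[0,0,0],1],
    [[-0.08,-0.08,0],[0,0,0],1],
    [[-0.035,-0.035,0],[0,0,0],1],
    [[0,0,0],[0,0,0],1],
    [[0,0,0],[0,0,0],1],
  ],
)

```text
clock: 2.1
eef_pos: [0.6104, 0.0013, 0.2715]
tool_rot: [0.0, 1.0, 0.0, -0.001]
ft_force: [-0.9, -0.5, 0.2]
grip_width: 0.0851
grasp_force: 0.0
```

```bash
python3 - <<'E'
from h import *
c=cam("wrist")
im,d=camera("wrist"); cv2.imwrite("pics/w1.png",im[...,::-1]); 
o=bot.get_obs(); print(o["eef_pos"],o["tool_rot"])
W=cloud("wrist",d); hsv=cv2.cvtColor(im,cv2.COLOR_RGB2HSV)
m=(cv2.inRange(hsv,(8,90,60),(22,255,255))>0)&(d>0)&(W[...,2]>.1)&(W[...,2]<.215)
k,L,S,C=cv2.connectedComponentsWithStats(m.astype(np.uint8))
for i in range(1,k):
    if S[i,4]>60: P=W[L==i]; T=P[P[:,2]>np.percentile(P[:,2],98)-.004]; print(C[i],S[i,4],P.min(0),P.max(0),"top",T.mean(0))
E
```

```text
[0.61007763 0.00197821 0.2719186 ] [-4.34873367e-04  9.99999540e-01  2.74554369e-04 -8.09448691e-04]
[213.16171617 175.90759076] 303 [ 0.59237088 -0.09231334  0.10027741] [ 0.60231997 -0.08201611  0.14171202] top [ 0.59734386 -0.08714933  0.13995485]
[318.73032529 211.18887723] 953 [ 0.60225489 -0.00763749  0.13231377] [0.61695502 0.0064857  0.20840986] top [ 6.09366718e-01 -4.08173781e-04  2.05880193e-01]
[256.16470588 335.17737557] 1105 [ 0.69436759 -0.05517216  0.16608956] [ 0.7032875  -0.03595631  0.21495188] top [ 0.69640532 -0.04650519  0.21276344]
```

View pics/w1.png

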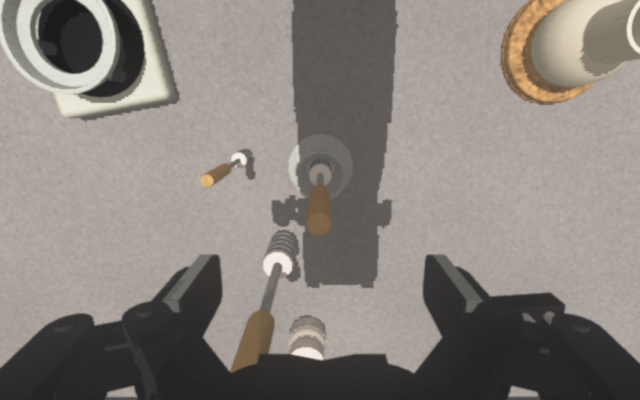

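The wrist view shows the middle brush's handle top at (319,222), centred between the jaws at about (0.610, 0.000). I descend and grip.

Emit:
apply_moves(
  steps=[
    [[0,-0.008,0.1],[0,0,0],1],
    [[0,0,0.13],[0,0,0],1],
    [[0,0,0.13],[0,0,0],1],
    [[0,0,0.1],[0,0,0],1],
    [[0,0,0.05],[0,0,0],1],
    [[0,0,0],[0,0,0],1],
    [[0,0,0],[0,0,0],0.3],
    [[0,0,0],[0,0,0],0],
  ],
)

```text
clock: 2.82
eef_pos: [0.6117, 0.0001, 0.1723]
tool_rot: [-0.001, 1.0, 0.0, 0.001]
ft_force: [0.2, -0.8, 0.4]
grip_width: 0.0639
grasp_force: 0.0
```

Emit:
apply_moves(
  steps=[
    [[0,0,0],[0,0,0],0],
    [[0,0,0],[0,0,0],0],
    [[0,0,0],[0,0,0],0],
    [[0,0,0],[0,0,0],0],
    [[0,0,0],[0,0,0],0],
    [[0,0,0],[0,0,0],0],
    [[0,0,0],[0,0,0],0],
    [[0,0,0],[0,0,0],0],
  ],
)

```text
clock: 3.48
eef_pos: [0.6115, -0.0006, 0.1712]
tool_rot: [-0.0, 1.0, -0.0, 0.001]
ft_force: [0.8, -0.6, 5.6]
grip_width: 0.0143
grasp_force: 58.4
```

Emit:
apply_moves(
  steps=[
    [[0,0,-0.04],[0,0,0],0],
    [[0,0,-0.08],[0,0,0],0],
    [[0,0,-0.12],[0,0,0],0],
    [[0,0,-0.14],[0,0,0],0],
    [[0,0,-0.14],[0,0,0],0],
    [[0,0,-0.14],[0,0,0],0],
    [[0,0,-0.1],[0,0,0],0],
    [[0,0,-0.04],[0,0,0],0],
  ],
)

```text
clock: 4.15
eef_pos: [0.6116, -0.0004, 0.3339]
tool_rot: [-0.0, 1.0, 0.0, 0.002]
ft_force: [-0.1, -0.4, -0.1]
grip_width: 0.0146
grasp_force: 58.4
```

```bash
cat > brush.py <<'E'
from h import *
def look(tag):
    o=bot.get_obs(); e=o["eef_pos"]; print("tcp",e.round(4),o["clock"])
    for n in("top","side"):
        im,d=camera(n); cv2.imwrite(f"pics/{tag}_{n}.png",im[...,::-1]); W=cloud(n,d)
        near=(d>0)&(np.hypot(W[...,0]-e[0],W[...,1]-e[1])<.05)
        for z in np.arange(.13,.40,.01):
            m=near&(W[...,2]>z)&(W[...,2]<z+.01)&(W[...,2]<e[2]-.02)
            if m.sum()>3: P=W[m]; print(n,round(z,3),m.sum(),P.mean(0).round(4),(P.max(0)-P.min(0)).round(3))
        m=near&(W[...,2]>.1)
        if m.any(): print(n,"zmin",W[m][:,2].min())
E
python3 -c "
from brush import *
look('lift')"
```

```text
tcp [ 6.116e-01 -4.000e-04  3.339e-01] 4.15
side 0.16 4 [ 0.6086 -0.0087  0.1695] [0.02  0.004 0.001]
side 0.17 55 [ 0.6109 -0.0113  0.1754] [0.024 0.012 0.01 ]
side 0.18 54 [ 0.6107 -0.0104  0.1853] [0.024 0.013 0.01 ]
side 0.19 52 [ 0.6111 -0.0112  0.1951] [0.023 0.015 0.009]
side 0.2 60 [ 0.6106 -0.0106  0.2047] [0.024 0.014 0.01 ]
side 0.21 110 [ 0.6114 -0.0068  0.2163] [0.022 0.026 0.01 ]
side 0.22 17 [ 0.6114 -0.0039  0.2249] [0.006 0.005 0.009]
side 0.23 18 [ 0.612  -0.0044  0.235 ] [0.006 0.006 0.008]
side 0.24 19 [ 0.6117 -0.0042  0.2453] [0.007 0.007 0.009]
side 0.25 17 [ 0.6112 -0.0045  0.255 ] [0.006 0.007 0.009]
side 0.26 21 [ 0.612  -0.0047  0.2651] [0.007 0.007 0.009]
side 0.27 19 [ 0.6116 -0.0041  0.2752] [0.007 0.005 0.009]
side 0.28 16 [ 0.6119 -0.0055  0.2852] [0.009 0.005 0.01 ]
side 0.29 44 [ 0.6105 -0.0074  0.2953] [0.016 0.009 0.009]
side 0.3 46 [ 0.6111 -0.0076  0.3049] [0.014 0.01  0.01 ]
side 0.31 5 [ 0.6096 -0.0086  0.3112] [0.009 0.008 0.001]
side zmin 0.16875179739142115
```

Emit:
apply_moves(
  steps=[
    [[0.026,0.05,0],[0,0,0],0],
    [[0.052,0.1,0],[0,0,0],0],
    [[0.067,0.13,0],[0,0,0],0],
    [[0.072,0.14,0],[0,0,0],0],
    [[0.072,0.14,0],[0,0,0],0],
    [[0.072,0.14,0],[0,0,0],0],
    [[0.072,0.14,0],[0,0,0],0],
    [[0.067,0.13,0],[0,0,0],0],
  ],
)

```text
clock: 4.92
eef_pos: [0.5083, 0.1951, 0.3277]
tool_rot: [-0.0, 1.0, -0.001, -0.002]
ft_force: [0.8, 0.1, -1.1]
grip_width: 0.0143
grasp_force: 58.5
```

Emit:
apply_moves(
  steps=[
    [[0.062,0.12,0],[0,0,0],0],
    [[0.042,0.08,0],[0,0,0],0],
    [[0.026,0.05,0],[0,0,0],0],
    [[0.018,0.032,0],[0,0,0],0],
    [[0,0,0],[0,0,0],0],
    [[0,0,0],[0,0,0],0],
    [[0,0,0],[0,0,0],0],
    [[0,0,0],[0,0,0],0],
  ],
)

```text
clock: 5.58
eef_pos: [0.4818, 0.2489, 0.3301]
tool_rot: [0.001, 1.0, -0.0, -0.0]
ft_force: [-0.1, 0.1, -0.6]
grip_width: 0.0147
grasp_force: 58.4
```

```bash
python3 - <<'E' 
from brush import *
look('fl')
E
python3 - <<'E'
import cv2
a=cv2.imread('pics/fl_side.png')[40:190,220:400]; b=cv2.imread('pics/fl_top.png')[100:300,120:320]
a=cv2.resize(a,(480,400));b=cv2.resize(b,(320,320));b=cv2.copyMakeBorder(b,0,80,0,0,0);cv2.imwrite('pics/flc.png',cv2.hconcat([a,b]))
E
```

```text
tcp [0.4818 0.2489 0.3301] 5.5833
top 0.17 22 [0.4769 0.2415 0.1735] [0.02  0.016 0.008]
top 0.18 29 [0.477  0.2414 0.1839] [0.022 0.016 0.01 ]
top 0.19 26 [0.4772 0.2416 0.1945] [0.021 0.017 0.009]
top 0.2 29 [0.4779 0.2415 0.2052] [0.024 0.016 0.01 ]
top 0.21 122 [0.4803 0.2472 0.2148] [0.022 0.023 0.01 ]
top 0.22 8 [0.4805 0.247  0.2245] [0.005 0.002 0.008]
top 0.23 10 [0.4804 0.2471 0.2357] [0.006 0.004 0.008]
top 0.24 9 [0.4805 0.2471 0.2457] [0.006 0.003 0.009]
top 0.25 11 [0.4806 0.2471 0.2561] [0.006 0.004 0.008]
top 0.26 11 [0.4804 0.2474 0.2659] [0.006 0.005 0.009]
top 0.27 7 [0.4798 0.2473 0.2742] [0.004 0.005 0.005]
top 0.28 4 [0.48   0.2428 0.2888] [0.008 0.004 0.002]
top 0.29 15 [0.4766 0.2449 0.2936] [0.007 0.008 0.009]
top 0.3 6 [0.4739 0.2488 0.3058] [0.    0.003 0.008]
top zmin 0.10061983231181403
side 0.16 20 [0.4819 0.2376 0.1672] [0.022 0.008 0.007]
side 0.17 45 [0.4817 0.2386 0.1748] [0.022 0.017 0.01 ]
side 0.18 40 [0.4809 0.2382 0.185 ] [0.022 0.013 0.01 ]
side 0.19 43 [0.4815 0.2382 0.1946] [0.022 0.014 0.01 ]
side 0.2 44 [0.4814 0.2385 0.2045] [0.022 0.014 0.009]
side 0.21 62 [0.4812 0.2437 0.2132] [0.022 0.025 0.009]
side 0.22 14 [0.4817 0.2445 0.2252] [0.006 0.009 0.009]
side 0.23 15 [0.4818 0.2454 0.2346] [0.006 0.007 0.009]
side 0.24 19 [0.4817 0.245  0.2452] [0.006 0.006 0.01 ]
side 0.25 18 [0.4813 0.2457 0.2555] [0.006 0.008 0.009]
side 0.26 13 [0.4816 0.2449 0.2651] [0.006 0.006 0.007]
side 0.27 15 [0.4823 0.245  0.2752] [0.004 0.005 0.009]
side 0.28 18 [0.4814 0.2429 0.2866] [0.015 0.014 0.008]
side 0.29 32 [0.482  0.2412 0.2951] [0.012 0.008 0.009]
side 0.3 22 [0.4819 0.2414 0.3038] [0.012 0.007 0.007]
side zmin 0.10017838913398001
```

View pics/flc.png

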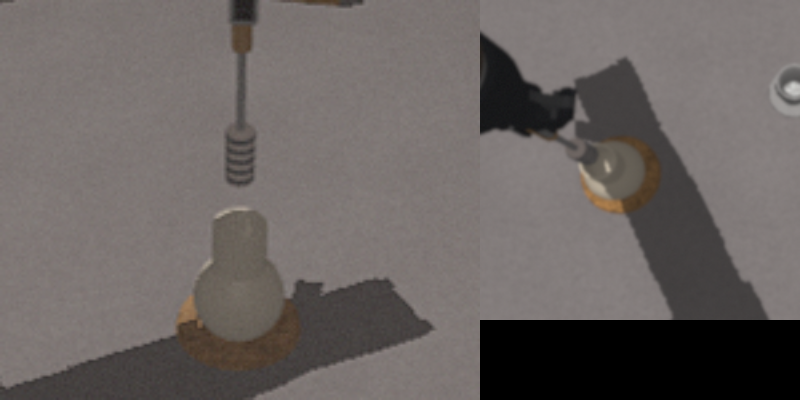

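The view shows the brush hanging straight, with its head at (240,155) in the crop directly over the flask neck at (240,215). Tip is at z 0.165. I run it down to z ≈ 0.020, about 99 mm below the mouth.

Emit:
apply_moves(
  steps=[
    [[0,0.006,0.05],[0,0,0],0],
    [[0,0,0.1],[0,0,0],0],
    [[0,0,0.12],[0,0,0],0],
    [[0,0,0.12],[0,0,0],0],
    [[0,0,0.12],[0,0,0],0],
    [[0,0,0.1],[0,0,0],0],
    [[0,0,0.08],[0,0,0],0],
    [[0,0,0.03],[0,0,0],0],
  ],
)

```text
clock: 6.35
eef_pos: [0.4802, 0.2498, 0.1835]
tool_rot: [0.0, 1.0, -0.001, -0.002]
ft_force: [-0.7, 0.2, -0.8]
grip_width: 0.0149
grasp_force: 58.5
```

Emit:
apply_moves(
  steps=[
    [[0,0,0],[0,0,0],0],
    [[0,0,0],[0,0,0],0],
    [[0,0,0],[0,0,0],0],
    [[0,0,-0.04],[0,0,0],0],
    [[0,0,-0.09],[0,0,0],0],
    [[0,0,-0.09],[0,0,0],0],
    [[0,0,-0.07],[0,0,0],0],
    [[0,0,0],[0,0,0],0],
  ],
)

```text
clock: 7.02
eef_pos: [0.4834, 0.2522, 0.2495]
tool_rot: [-0.0, 1.0, 0.002, 0.004]
ft_force: [0.7, -0.1, 0.0]
grip_width: 0.0145
grasp_force: 58.5
```

Emit:
apply_moves(
  steps=[
    [[0,0,0],[0,0,0],0],
    [[0,0,0],[0,0,0],0],
    [[0,0,0.04],[0,0,0],0],
    [[0,0,0.09],[0,0,0],0],
    [[0,0,0.09],[0,0,0],0],
    [[0,0,0.07],[0,0,0],0],
    [[0,0,0],[0,0,0],0],
    [[0,0,0],[0,0,0],0],
  ],
)

```text
clock: 7.68
eef_pos: [0.4801, 0.2504, 0.1844]
tool_rot: [-0.0, 1.0, -0.001, -0.002]
ft_force: [0.9, 0.7, -0.3]
grip_width: 0.0144
grasp_force: 58.4
```

```bash
python3 - <<'E' 
from h import *
for _ in range(3):
    W=[cloud(n,camera(n)[1]) for n in("side",)]; o=bot.get_obs(); print(o["eef_pos"].round(4))
P=W[0]; m=(np.hypot(P[...,0]-.482,P[...,1]-.25)<.04)&(P[...,2]>.085)&(P[...,2]<.112)
print("neck x range",P[m].min(0),P[m].max(0))
E
```

```text
[0.4809 0.2509 0.1857]
[0.4815 0.2512 0.1865]
[0.4818 0.2514 0.187 ]
neck x range [0.45934657 0.22273599 0.08507531] [0.50623717 0.27514937 0.11197363]
```

Emit:
apply_moves(
  steps=[
    [[0,0,-0.05],[0,0,0],0],
    [[0,0,-0.1],[0,0,0],0],
    [[0,0,-0.12],[0,0,0],0],
    [[0,0,-0.12],[0,0,0],0],
    [[0,0,-0.12],[0,0,0],0],
    [[0,0,-0.11],[0,0,0],0],
    [[0,0,-0.08],[0,0,0],0],
    [[0,0,-0.03],[0,0,0],0],
  ],
)

```text
clock: 8.5
eef_pos: [0.4824, 0.2516, 0.3372]
tool_rot: [-0.0, 1.0, 0.002, 0.003]
ft_force: [0.3, 0.0, -0.4]
grip_width: 0.0145
grasp_force: 58.5
```

Emit:
apply_moves(
  steps=[
    [[-0.026,-0.05,0],[0,0,0],0],
    [[-0.052,-0.1,0],[0,0,0],0],
    [[-0.067,-0.13,0],[0,0,0],0],
    [[-0.072,-0.14,0],[0,0,0],0],
    [[-0.072,-0.14,0],[0,0,0],0],
    [[-0.072,-0.14,0],[0,0,0],0],
    [[-0.072,-0.14,0],[0,0,0],0],
    [[-0.067,-0.13,0],[0,0,0],0],
  ],
)

```text
clock: 9.17
eef_pos: [0.5815, 0.0545, 0.331]
tool_rot: [0.0, 1.0, -0.0, -0.001]
ft_force: [0.2, 0.6, -0.3]
grip_width: 0.0144
grasp_force: 58.5
```

Emit:
apply_moves(
  steps=[
    [[-0.062,-0.12,0],[0,0,0],0],
    [[-0.042,-0.08,0],[0,0,0],0],
    [[-0.026,-0.05,0],[0,0,0],0],
    [[-0.018,-0.036,0],[0,0,0],0],
    [[0,0,0],[0,0,0],0],
    [[0,0,0],[0,0,0],0],
    [[0,0,0],[0,0,0],0],
    [[0,0,0],[0,0,0],0],
  ],
)

```text
clock: 9.83
eef_pos: [0.6106, 0.0011, 0.3326]
tool_rot: [-0.001, 1.0, 0.0, 0.0]
ft_force: [-0.3, -1.0, -0.1]
grip_width: 0.0144
grasp_force: 58.5
```

```bash
python3 - <<'E' 
from brush import *
look('back')
E
```

```text
tcp [0.6106 0.0011 0.3326] 9.8333
side 0.16 10 [ 0.6086 -0.0078  0.1678] [0.02  0.011 0.003]
side 0.17 55 [ 0.609  -0.0088  0.1744] [0.024 0.014 0.009]
side 0.18 54 [ 0.6086 -0.0098  0.1851] [0.022 0.013 0.009]
side 0.19 56 [ 0.6087 -0.0091  0.1946] [0.024 0.016 0.01 ]
side 0.2 58 [ 0.6087 -0.0088  0.2046] [0.024 0.018 0.01 ]
side 0.21 110 [ 0.6097 -0.0049  0.2151] [0.023 0.025 0.009]
side 0.22 17 [ 0.6098 -0.0031  0.2251] [0.006 0.004 0.009]
side 0.23 17 [ 0.6102 -0.003   0.2354] [0.006 0.004 0.009]
side 0.24 17 [ 0.6102 -0.003   0.2451] [0.007 0.005 0.009]
side 0.25 18 [ 0.6098 -0.003   0.2546] [0.006 0.006 0.008]
side 0.26 18 [ 0.6105 -0.0028  0.2645] [0.006 0.005 0.009]
side 0.27 22 [ 0.6101 -0.0029  0.2748] [0.007 0.006 0.01 ]
side 0.28 18 [ 0.6097 -0.0043  0.2861] [0.014 0.006 0.009]
side 0.29 46 [ 0.6097 -0.0058  0.2953] [0.016 0.013 0.009]
side 0.3 44 [ 0.6095 -0.006   0.3048] [0.016 0.01  0.01 ]
side zmin 0.16604222033070004
```

Emit:
apply_moves(
  steps=[
    [[-0.008,-0.007,0.05],[0,0,0],0],
    [[0,0,0.12],[0,0,0],0],
    [[0,0,0.14],[0,0,0],0],
    [[0,0,0.14],[0,0,0],0],
    [[0,0,0.12],[0,0,0],0],
    [[0,0,0.09],[0,0,0],0],
    [[0,0,0.07],[0,0,0],0],
    [[0,0,0],[0,0,0],0],
  ],
)

```text
clock: 10.6
eef_pos: [0.6098, -0.0012, 0.1817]
tool_rot: [-0.0, 1.0, -0.0, -0.004]
ft_force: [-1.2, -0.7, -0.7]
grip_width: 0.0142
grasp_force: 58.5
```

Emit:
apply_moves(
  steps=[
    [[0,0,0.02],[0,0,0],0],
    [[0,0,0.02],[0,0,0],0],
    [[0,0,0.015],[0,0,0],0],
    [[0,0,0],[0,0,0],0],
    [[0,0,0],[0,0,0],0],
    [[0,0,0],[0,0,0],0],
    [[0,0,0],[0,0,0],0],
    [[0,0,0],[0,0,0],0],
  ],
)

```text
clock: 11.27
eef_pos: [0.6128, -0.0015, 0.1758]
tool_rot: [-0.0, 1.0, 0.0, 0.0]
ft_force: [0.5, 0.3, -0.8]
grip_width: 0.0144
grasp_force: 58.5
```

Emit:
apply_moves(
  steps=[
    [[0,0,0.01],[0,0,0],0],
    [[0,0,0],[0,0,0],0],
    [[0,0,0.005],[0,0,0],0],
    [[0,0,0],[0,0,0],0],
    [[0,0,0.005],[0,0,0],0],
    [[0,0,0],[0,0,0],0],
    [[0,0,0],[0,0,0],0],
    [[0,0,0],[0,0,0],0],
  ],
)

```text
clock: 11.93
eef_pos: [0.6125, -0.0015, 0.1713]
tool_rot: [-0.0, 1.0, 0.0, -0.0]
ft_force: [-0.4, -1.0, 0.1]
grip_width: 0.0146
grasp_force: 58.8
```

Emit:
apply_moves(
  steps=[
    [[0,0,0.004],[0,0,0],0],
    [[0,0,0],[0,0,0],0],
    [[0,0,0.003],[0,0,0],0],
    [[0,0,0],[0,0,0],0],
    [[0,0,0],[0,0,0],0],
    [[0,0,0],[0,0,0],0],
    [[0,0,0],[0,0,0],0],
    [[0,0,0],[0,0,0],0],
  ],
)

```text
clock: 12.6
eef_pos: [0.613, -0.0015, 0.1712]
tool_rot: [-0.0, 1.0, -0.0, 0.001]
ft_force: [-1.4, -0.4, 5.7]
grip_width: 0.0147
grasp_force: 59.0
```

Floor contact, at the same height and load as at the start. I release gently.

Emit:
apply_moves(
  steps=[
    [[0,0,0],[0,0,0],0.2],
    [[0,0,0],[0,0,0],0.25],
    [[0,0,0],[0,0,0],0.3],
    [[0,0,0],[0,0,0],0.4],
    [[0,0,0],[0,0,0],0.6],
    [[0,0,0],[0,0,0],0.8],
    [[0,0,0],[0,0,0],1],
    [[0,0,0],[0,0,0],1],
  ],
)

```text
clock: 13.27
eef_pos: [0.6125, -0.0015, 0.1698]
tool_rot: [-0.0, 1.0, 0.0, -0.0]
ft_force: [-0.2, -0.0, -0.6]
grip_width: 0.0805
grasp_force: 0.0
```

Emit:
apply_moves(
  steps=[
    [[0,0,0],[0,0,0],1],
    [[0,0,0],[0,0,0],1],
    [[0,0,0],[0,0,0],1],
    [[0,0,-0.03],[0,0,0],1],
    [[0,0,-0.1],[0,0,0],1],
    [[0,0,-0.14],[0,0,0],1],
    [[0,0,-0.14],[0,0,0],1],
    [[0,0,-0.09],[0,0,0],1],
  ],
)

```text
clock: 13.93
eef_pos: [0.6132, -0.0015, 0.2735]
tool_rot: [-0.0, 1.0, -0.0, 0.002]
ft_force: [1.2, -0.1, 0.1]
grip_width: 0.0856
grasp_force: 0.0
```

```bash
python3 - <<'E'
from h import *
im,d=camera("side"); W=cloud("side",d); cv2.imwrite("pics/s2.png",im[...,::-1])
cv2.imwrite("pics/s2c.png",cv2.resize(im[80:300,270:490],None,fx=2.5,fy=2.5)[...,::-1])
m=(d>0)&(np.hypot(W[...,0]-.611,W[...,1])<.03)
for z in np.arange(.07,.21,.02):
    k=m&(W[...,2]>z)&(W[...,2]<z+.02)
    if k.sum()>3: print(round(z,2),W[k].mean(0).round(4))
print(W[m&(W[...,2]<.22)][:,2].max(), bot.get_obs()["eef_pos"])
E
```

```text
0.07 [ 0.6127 -0.0056  0.0803]
0.09 [ 0.6127 -0.0049  0.0991]
0.11 [ 0.6122 -0.0067  0.1206]
0.13 [ 0.612  -0.0086  0.1397]
0.15 [ 0.6119 -0.0087  0.16  ]
0.17 [ 0.612  -0.0088  0.18  ]
0.19 [ 0.6124 -0.0067  0.2   ]
0.2059671955958934 [ 0.61461173 -0.00146741  0.27714597]
```

View pics/s2c.png

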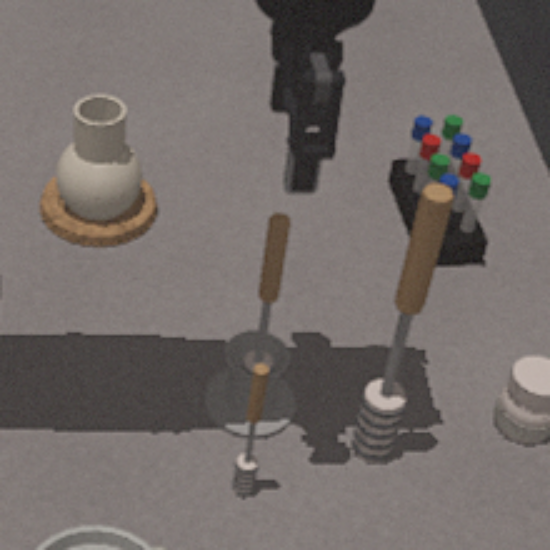

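The crop shows the brush standing upright in its holder at (265,300) and the other objects untouched. Next is the flask at (100,170).

Emit:
apply_moves(
  steps=[
    [[0.026,0.05,0],[0,0,0],1],
    [[0.052,0.1,0],[0,0,0],1],
    [[0.067,0.13,0],[0,0,0],1],
    [[0.072,0.14,0],[0,0,0],1],
    [[0.072,0.14,0],[0,0,0],1],
    [[0.072,0.14,0],[0,0,0],1],
    [[0.072,0.14,0],[0,0,0],1],
    [[0.067,0.13,0],[0,0,0],1],
  ],
)

```text
clock: 14.65
eef_pos: [0.5102, 0.1942, 0.2686]
tool_rot: [-0.0, 1.0, -0.0, -0.001]
ft_force: [0.8, -0.2, -0.3]
grip_width: 0.0854
grasp_force: 0.0
```

Emit:
apply_moves(
  steps=[
    [[0.062,0.12,0],[0,0,0],1],
    [[0.042,0.08,0],[0,0,0],1],
    [[0.026,0.05,0],[0,0,0],1],
    [[0.022,0.04,0],[0,0,0],1],
    [[0,0,0],[0,0,0],1],
    [[0,0,0],[0,0,0],1],
    [[0,0,0],[0,0,0],1],
    [[0,0,0],[0,0,0],1],
  ],
)

```text
clock: 15.32
eef_pos: [0.4826, 0.2496, 0.2698]
tool_rot: [0.001, 1.0, -0.0, -0.0]
ft_force: [-0.2, 0.4, 0.0]
grip_width: 0.0856
grasp_force: 0.0
```

```bash
python3 - <<'E'
from h import *
im,d=camera("wrist"); W=cloud("wrist",d)
for _ in range(2):
    o=bot.get_obs(); print(o["eef_pos"]); 
m=(d>0)&(W[...,2]>.112)&(W[...,2]<.125)&(np.hypot(W[...,0]-.482,W[...,1]-.25)<.035)
P=W[m]; print(m.sum(),P.min(0),P.max(0))
if m.sum(): (c,r)=cv2.minEnclosingCircle((P[:,:2]*1000).astype(np.float32)); print(c,r)
E
```

```text
[0.48262848 0.24957725 0.26981502]
[0.48262848 0.24957725 0.26981502]
822 [0.45816961 0.22898006 0.11203108] [0.50530062 0.27616226 0.12094458]
(482.016357421875, 252.390625) 24.054052352905273
```

Emit:
apply_moves(
  steps=[
    [[0.003,0.007,0.05],[0,0,0],1],
    [[0,0,0.12],[0,0,0],1],
    [[0,0,0.14],[0,0,0],1],
    [[0,0,0.14],[0,0,0],1],
    [[0,0,0.14],[0,0,0],1],
    [[0,0,0.12],[0,0,0],1],
    [[0,0,0.1],[0,0,0],1],
    [[0,0,0.05],[0,0,0],1],
  ],
)

```text
clock: 16.03
eef_pos: [0.4796, 0.2504, 0.0943]
tool_rot: [0.0, 1.0, -0.001, -0.002]
ft_force: [-0.3, -0.5, -0.0]
grip_width: 0.0855
grasp_force: 0.0
```

Emit:
apply_moves(
  steps=[
    [[0,0,0],[0,0,0],0.8],
    [[0,0,0],[0,0,0],0.7],
    [[0,0,0],[0,0,0],0.6],
    [[0,0,0],[0,0,0],0.5],
    [[0,0,0],[0,0,0],0.4],
    [[0,0,0],[0,0,0],0.2],
    [[0,0,0],[0,0,0],0],
    [[0,0,0],[0,0,0],0],
  ],
)

```text
clock: 16.7
eef_pos: [0.4829, 0.2525, 0.0997]
tool_rot: [-0.0, 1.0, 0.001, 0.002]
ft_force: [0.8, 0.5, 6.0]
grip_width: 0.0469
grasp_force: 62.2
```

Gripped on the neck (46.9 mm). I lift and carry it towards the white mixer.

Emit:
apply_moves(
  steps=[
    [[0,0,0],[0,0,0],0],
    [[0,0,-0.03],[0,0,0],0],
    [[0,0,-0.07],[0,0,0],0],
    [[0,0,-0.1],[0,0,0],0],
    [[0,0,-0.12],[0,0,0],0],
    [[0,0,-0.1],[0,0,0],0],
    [[0,0,-0.06],[0,0,0],0],
    [[0,0,-0.02],[0,0,0],0],
  ],
)

```text
clock: 17.37
eef_pos: [0.4822, 0.2524, 0.2004]
tool_rot: [-0.0, 1.0, 0.001, 0.001]
ft_force: [0.8, 0.3, -1.2]
grip_width: 0.0468
grasp_force: 61.9
```

Emit:
apply_moves(
  steps=[
    [[0.005,-0.04,0],[0,0,0],0],
    [[0,-0.08,0],[0,0,0],0],
    [[0,-0.12,0],[0,0,0],0],
    [[0,-0.14,0],[0,0,0],0],
    [[0,-0.14,0],[0,0,0],0],
    [[0,-0.14,0],[0,0,0],0],
    [[0,-0.14,0],[0,0,0],0],
    [[0,-0.14,0],[0,0,0],0],
  ],
)

```text
clock: 18.03
eef_pos: [0.4788, 0.062, 0.1962]
tool_rot: [-0.0, 1.0, -0.0, -0.002]
ft_force: [0.1, 0.3, -1.0]
grip_width: 0.047
grasp_force: 62.0
```

Emit:
apply_moves(
  steps=[
    [[0,-0.14,0],[0,0,0],0],
    [[0,-0.14,0],[0,0,0],0],
    [[0,-0.14,0],[0,0,0],0],
    [[0,-0.14,0],[0,0,0],0],
    [[0,-0.14,0],[0,0,0],0],
    [[0,-0.14,0],[0,0,0],0],
    [[0,-0.14,0],[0,0,0],0],
    [[0,-0.14,0],[0,0,0],0],
  ],
)

```text
clock: 18.7
eef_pos: [0.4787, -0.1614, 0.1962]
tool_rot: [0.0, 1.0, 0.001, -0.002]
ft_force: [1.0, 0.5, -2.2]
grip_width: 0.047
grasp_force: 61.9
```

Emit:
apply_moves(
  steps=[
    [[0,-0.12,0],[0,0,0],0],
    [[0,-0.1,0],[0,0,0],0],
    [[0,-0.07,0],[0,0,0],0],
    [[0,-0.03,0],[0,0,0],0],
    [[0,-0.018,0],[0,0,0],0],
    [[0,0,0],[0,0,0],0],
    [[0,0,0],[0,0,0],0],
    [[0,0,0],[0,0,0],0],
  ],
)

```text
clock: 19.37
eef_pos: [0.4806, -0.2266, 0.1978]
tool_rot: [-0.001, 1.0, 0.0, -0.0]
ft_force: [0.2, -0.3, -1.2]
grip_width: 0.0471
grasp_force: 62.0
```

```bash
python3 - <<'E'
from h import *
def circ(P):
    A=np.c_[2*P[:,:2],np.ones(len(P))]; s=np.linalg.lstsq(A,(P[:,:2]**2).sum(1),rcond=None)[0]
    return s[:2],np.sqrt(s[2]+s[0]**2+s[1]**2)
print(bot.get_obs()["eef_pos"])
for n in("side","top"):
    im,d=camera(n); W=cloud(n,d); cv2.imwrite(f"pics/m_{n}.png",im[...,::-1])
    if n=="side": cv2.imwrite("pics/mc.png",cv2.resize(im[160:390,190:440],None,fx=2.4,fy=2.4)[...,::-1])
    m=(d>0)&(np.hypot(W[...,0]-.482,W[...,1]+.229)<.06)
    print(n,"lowest flask",W[m&(W[...,2]>.085)][:,2].min())
    for a,b in((.069,.08),(.105,.12),(.12,.135),(.135,.15),(.15,.165),(.18,.215)):
        P=W[m&(W[...,2]>a)&(W[...,2]<b)]
        if len(P)>15: c,r=circ(P); print(n,a,b,len(P),c.round(4),r.round(4),P.min(0).round(3),P.max(0).round(3))
E
```

```text
[ 0.48057412 -0.2266304   0.19784686]
side lowest flask 0.115156257828472
side 0.069 0.08 411 [ 0.4821 -0.2313] 0.0475 [ 0.432 -0.281  0.069] [ 0.532 -0.204  0.078]
side 0.12 0.135 141 [ 0.4807 -0.2279] 0.0404 [ 0.444 -0.269  0.12 ] [ 0.519 -0.243  0.135]
side 0.135 0.15 368 [ 0.4805 -0.228 ] 0.0405 [ 0.439 -0.271  0.135] [ 0.522 -0.217  0.15 ]
side 0.15 0.165 709 [ 0.4806 -0.2295] 0.0345 [ 0.441 -0.268  0.15 ] [ 0.52  -0.208  0.165]
side 0.18 0.215 330 [ 0.481 -0.237] 0.0229 [ 0.457 -0.266  0.18 ] [ 0.505 -0.208  0.215]
top lowest flask 0.10716687239568308
top 0.069 0.08 193 [ 0.4812 -0.2266] 0.0472 [ 0.432 -0.265  0.07 ] [ 0.53  -0.177  0.079]
top 0.105 0.12 33 [ 0.4843 -0.2532] 0.0049 [ 0.479 -0.26   0.107] [ 0.489 -0.246  0.12 ]
top 0.12 0.135 37 [ 0.4789 -0.2231] 0.038 [ 0.441 -0.263  0.12 ] [ 0.497 -0.184  0.135]
top 0.135 0.15 125 [ 0.4804 -0.2255] 0.0406 [ 0.439 -0.259  0.136] [ 0.51  -0.184  0.15 ]
top 0.15 0.165 281 [ 0.4805 -0.225 ] 0.036 [ 0.441 -0.262  0.15 ] [ 0.518 -0.186  0.165]
top 0.18 0.215 132 [ 0.4841 -0.2215] 0.0257 [ 0.457 -0.246  0.18 ] [ 0.478 -0.19   0.215]
```

View pics/mc.png

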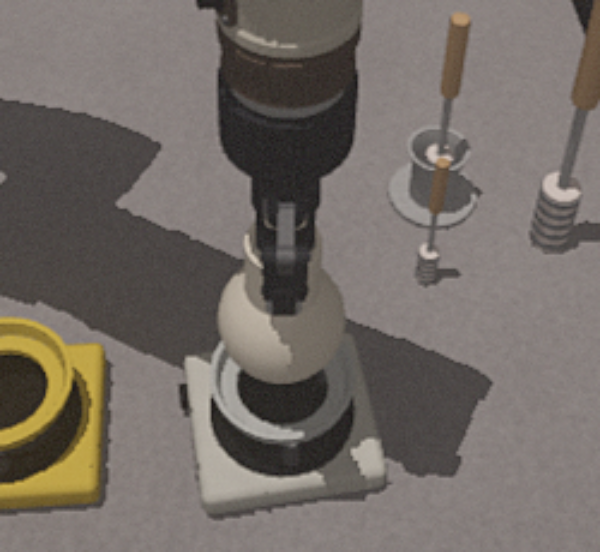

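The crop shows the flask held upright above the white ring at (280,390), with the brush standing upright in its holder behind. I apply a 1–2 mm correction and lower it.

Emit:
apply_moves(
  steps=[
    [[-0.005,-0.009,0.02],[0,0,0],0],
    [[0,0,0.04],[0,0,0],0],
    [[0,0,0.05],[0,0,0],0],
    [[0,0,0.04],[0,0,0],0],
    [[0,0,0.03],[0,0,0],0],
    [[0,0,0.02],[0,0,0],0],
    [[0,0,0],[0,0,0],0],
    [[0,0,0],[0,0,0],0],
  ],
)

```text
clock: 20.13
eef_pos: [0.4814, -0.2294, 0.1575]
tool_rot: [-0.0, 1.0, 0.0, -0.0]
ft_force: [-0.6, -0.1, -1.7]
grip_width: 0.0469
grasp_force: 62.0
```

Emit:
apply_moves(
  steps=[
    [[0,0,0.01],[0,0,0],0],
    [[0,0,0.01],[0,0,0],0],
    [[0,0,0.01],[0,0,0],0],
    [[0,0,0.01],[0,0,0],0],
    [[0,0,0.01],[0,0,0],0],
    [[0,0,0],[0,0,0],0],
    [[0,0,0],[0,0,0],0],
    [[0,0,0],[0,0,0],0],
  ],
)

```text
clock: 20.8
eef_pos: [0.4819, -0.2292, 0.1485]
tool_rot: [-0.0, 1.0, 0.0, 0.001]
ft_force: [0.3, 2.4, 3.6]
grip_width: 0.047
grasp_force: 62.5
```

Emit:
apply_moves(
  steps=[
    [[0,0.004,0.01],[0,0,0],0],
    [[0,0,0.01],[0,0,0],0],
    [[0,0,0.015],[0,0,0],0],
    [[0,0,0.015],[0,0,0],0],
    [[0,0,0.015],[0,0,0],0],
    [[0,0,0.01],[0,0,0],0],
    [[0,0,0],[0,0,0],0],
    [[0,0,0],[0,0,0],0],
  ],
)

```text
clock: 21.47
eef_pos: [0.4822, -0.2288, 0.134]
tool_rot: [-0.0, 1.0, -0.0, 0.001]
ft_force: [-1.5, 3.2, 10.0]
grip_width: 0.047
grasp_force: 63.1
```

Emit:
apply_moves(
  steps=[
    [[0,0.003,0.01],[0,0,0],0],
    [[0,0,0.005],[0,0,0],0],
    [[0,0,0.005],[0,0,0],0],
    [[0,0,0],[0,0,0],0],
    [[0,0,0],[0,0,0],0],
    [[0,0,0],[0,0,0],0],
    [[0,0,0],[0,0,0],0],
    [[0,0,0],[0,0,0],0],
  ],
)

```text
clock: 22.13
eef_pos: [0.4823, -0.2286, 0.1313]
tool_rot: [0.0, 1.0, -0.001, 0.001]
ft_force: [-2.0, 3.1, 16.2]
grip_width: 0.047
grasp_force: 63.6
```

Emit:
apply_moves(
  steps=[
    [[0,0.003,0.005],[0,0,0],0],
    [[0,0,0],[0,0,0],0],
    [[0,0,0.005],[0,0,0],0],
    [[0,0,0],[0,0,0],0],
    [[0,0,0],[0,0,0],0],
    [[0,0,0],[0,0,0],0],
    [[0,0,0],[0,0,0],0],
    [[0,0,0],[0,0,0],0],
  ],
)

```text
clock: 22.8
eef_pos: [0.4826, -0.2285, 0.1312]
tool_rot: [0.0, 1.0, -0.002, 0.002]
ft_force: [-5.8, 3.3, 25.5]
grip_width: 0.0469
grasp_force: 64.5
```

```bash
python3 - <<'E'
from h import *
def circ(P):
    A=np.c_[2*P[:,:2],np.ones(len(P))]; s=np.linalg.lstsq(A,(P[:,:2]**2).sum(1),rcond=None)[0]
    return s[:2],np.sqrt(s[2]+s[0]**2+s[1]**2)
for n in("side","top"):
    im,d=camera(n); W=cloud(n,d); r=np.hypot(W[...,0]-.482,W[...,1]+.229)
    if n=="side": cv2.imwrite("pics/e.png",cv2.resize(im[100:390,190:540],None,fx=2,fy=2)[...,::-1])
    m=(d>0)&(r>.0455)&(r<.050)&(W[...,2]>.035)&(W[...,2]<.09); print(n,m.sum(),"collar z",np.percentile(W[m][:,2],[50,75,90,97]).round(4))
    for a,b in ((.07,.085),(.085,.1)):
        P=W[(d>0)&(r<.044)&(W[...,2]>a)&(W[...,2]<b)]
        if len(P)>15: c,q=circ(P); print(a,c.round(4),q.round(4))
    P=W[(d>0)&(r<.04)&(W[...,2]<.17)&(W[...,2]>.14)]
    if len(P): print("rim z",np.percentile(P[:,2],[50,90]),len(P))
o=bot.get_obs(); print(o["eef_pos"],o["ft_force"],o["grip_width"])
E
```

```text
side 286 collar z [0.0566 0.0574 0.0581 0.0589]
0.07 [ 0.4823 -0.2304] 0.0401
0.085 [ 0.4824 -0.2314] 0.0335
rim z [0.14827371 0.15032628] 126
top 155 collar z [0.0577 0.0589 0.0599 0.0609]
0.07 [ 0.4817 -0.2272] 0.04
0.085 [ 0.4821 -0.2272] 0.0349
rim z [0.15132886 0.16804509] 90
[ 0.48256071 -0.22850592  0.1311854 ] [-5.65423827  4.30237895 24.95791492] 0.04716649247254316
```

View pics/e.png

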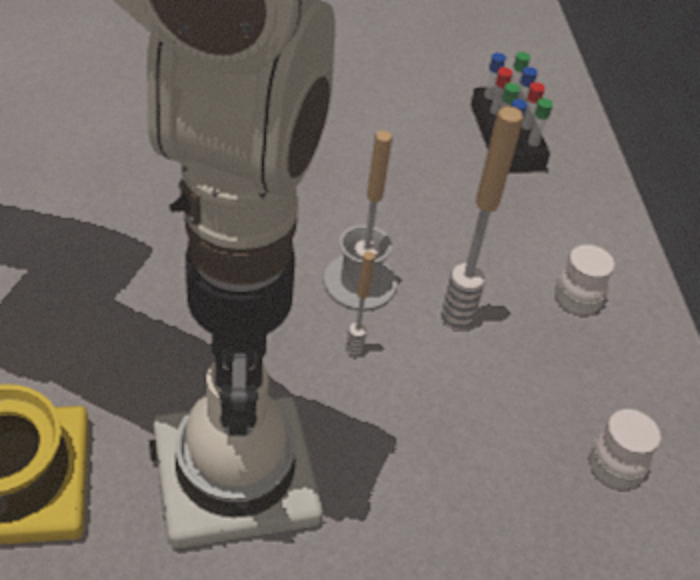

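The picture shows the flask upright in the white ring at (240,440), the brush standing in its holder, and everything else in place. The collar is 18 mm down at z 0.058 (from 0.076). The tool reads about 25 N with no further travel, so the ring is at its stop.

```bash
python3 -c "
from workcell import bot
print(bot.job_done())"
```

```text
the job is handed in; nothing more can be done
None
```

The job is handed in: the flask was scrubbed and the brush is back upright in its holder; the flask is still gripped and held at the bottom of the white mixer ring's travel with about 25 N.

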